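Set a bar to the flip stop of a cut-off jig

TASK

Flip the stop of the small cut-off jig fully down and slide the brass bar along the fence against it, pushing the stop block along until it bears firmly on the locked collar at the end of its travel; feel for that, do not force it, and hold it bearing there for a moment. Then flip the stop fully back up, out of the way of the saw, and leave the bar flat on the bed, flush along the fence, with its end still exactly at the stop's place. Leave the other things on the bench where they are.

Things in the scene. Friction and masses are not known exactly. Their poses are not given: they have to be found in the camera images.
- jig: Cut-off jig fixed to the bench: aluminium bed 100 (x) x 300 (y) x 15 mm with a low steel fence along y. Origin: centre of its underside. The fence's face looks to -x at x = +12 mm; the fence is 12 mm thick and 10 mm high above the bed (bed top z = 15). Behind it a 6 mm high track, x = 25 to 49. Dark saw slot at y = +20.
- stop_carriage: Steel block with the flip stop; axes as the jig's. Slides stiffly along the fence (drag 6 N) to +y, 10 to 30 mm, up to a locked collar whose exact place is not given. Firm there: 9 to 22 N from the bar; over 22 N spoils the setting. Origin: on the bed's top, in the planes of the fence face and of the stop's working face (looks to -y). Block x 0 to 40, y 0 to 34, z to 28 mm, cheek to 52. Bar at the stop: bar origin (-9, -60, 0) here.
- stop_arm (a joint): Hinge of the flip stop, rad: 0 = fully down (arm level, reaching out to -x over the bed, end stop), 1.75 = fully up (leaning just behind the vertical, end stop). The hinge line is parallel to y through point stop_hinge. Light: about 1 N at the handle; it falls to either end under its own weight.
- stop_hinge (a point): Point on the hinge line (carriage frame x = 22, y = 29, z = 42 mm), level in y with the handle's middle. Axes as the carriage's. The arm (10 mm wide, y = 0 to 10; 13 thick) turns about this line; the stop blade hanging from it reaches down to 3 mm above the bed at carriage x = -26 to -2 when down.
- stop_handle (a point): Middle of the handle: a round brass crossbar 10 mm thick, parallel to the hinge line, 85 mm from it, sticking out of the arm's tip to +y; free for 18 mm either side of this point, with a 14 mm end collar. Arm down: 42 mm above the bed at carriage x = -63. Arm fully up: 126 mm above the bed.
- bar: Brass box-section bar, closed to touch, 18 (x) x 120 (y, length) x 28 mm (z), 0.14 to 0.26 kg, lying loose on the bed in front of the fence, a little askew. Origin: centre of its underside. It stands 18 mm above the fence, so it can be gripped across its upper half even when it lies on the fence.
- loupe: black eyeglass loupe, 42 mm wide, 35 tall, standing right of the jig. Leave alone. Origin: centre of its underside.
- tin: small round metal tin, 28 mm wide, 12 tall, in front of the jig. Leave alone. Origin: centre of its underside.
- spool: wooden thread spool, 28 mm wide, 30 tall, left of the jig. Leave alone. Origin: centre of its underside.
- needle_file: needle file with wooden handle, 165 mm long, lying behind the jig. Leave alone. Origin: centre of its underside.
- gauge: round dial gauge, 70x49x12 mm, lying to the right. Leave alone. Origin: centre of its underside.
- hammer: small hammer, 149 mm long, lying to the right. Leave alone. Origin: centre of its underside.
Things that resemble listed ones, but are neither listed nor needed, are in the scene too. What is shaped like the bar but turquoise or white is not meant.

How it is judged:
On the way, in this order (a step that is already met when the one before it is completed fails the run):
1. the stop is fully down (within 0.05 rad) (value of joint stop_arm below 0.05 rad), for 0.2 s.
2. with the stop down, the bar pushes the stop block firmly onto its collar (over 9 N, more than the block's drag) for 0.2 s (value of joint stop_arm below 0.05 rad and contact force between bar and stop_carriage above 9 N and y of bar in the frame of stop_carriage above -0.064 m), for 0.2 s.
3. the stop is flipped fully up (over 1.65 rad) (value of joint stop_arm above 1.65 rad), for 0.2 s.
At the end, for the whole second after the job is handed in: The stop is up (over 1.65 rad). The bar is at rest flat on the bed, its end within 1.5 mm of the stop plane, its long face within 2 mm of the fence and parallel to it within 0.025 rad (value of joint stop_arm above 1.65 rad and y of bar in the frame of stop_carriage between -0.0615 and -0.0585 m and x of bar in the frame of stop_carriage between -0.011 and -0.0075 m and z of bar in the frame of stop_carriage between -0.0015 and 0.0015 m and angle between bar's own z axis and vertical below 0.03 rad and angle between the y axis of bar and the y axis of jig, either way round below 0.025 rad and linear speed of bar below 0.01 m/s); the robot touches nothing.
It fails at once if the bar is pressed on the stop with more than 22 N (contact force between bar and stop_carriage above 22 N).
It fails at once if one of the listed bystanders is moved more than 20 mm (distance of any of loupe, tin, spool, needle_file, gauge, hammer from where it was at the start of the episode above 0.02 m).
It also fails if it takes over 72 s, if anything falls off the work surface, if the arm or the gripper's body presses on something with over 40 N, if the wrist force passes 120 N, or if a joint passes its speed limit or range.

ROBOT

A 7-joint arm with a two-finger parallel gripper is mounted at the origin on a cart in front of the work surface, level with it; the furniture and walls round the work are solid. World frame = base frame: x ahead of the robot, y to its left, z up, the work surface at z = 0. Lengths are in m, angles in rad, forces in N, time in s.
With the tool pointing down it reaches from about 0.4 to 0.9 m from the base axis. Payload 5.5 kg.
Tool frame: the origin (TCP) lies midway between the tips of the shut fingers; the grasp point (between the pads) lies 19 mm behind it; x points along the fingers, y is the direction in which the jaws open and shut, and the axes are right-handed (so a half turn about x gives the same grasp; the last joint's range is limited). The gripper opens to 85 mm and grips with 20 to 120 N. Pads are 22 mm wide; open, the fingers measure 114 mm over their backs; the gripper's body (76 mm by 85 mm) begins 54 mm behind the grasp point. The pads swing forward as they close: fully open they stand 13 mm farther back than shut.
Start: joints at [-0.845, 0.501, -0.427, 1.55, 0.221, 1.138, -0.21], TCP at [0.29, 0.582, 0.231] pointing down, gripper open.
Joint ranges: [-2.88, 2.88], [-0.31, 2.03], [-1.54, 1.56], [0.2, 2.42], [-1.41, 4.55], [0.19, 2.02], [-2.57, 2.57]. Speed limits (rad/s): [2.57, 2.57, 3.14, 3.14, 3.14, 3.14, 3.14].

INTERFACE

Orientations are given as a unit quaternion [x, y, z, w].
In Python, from cell import sense, vision, workorder, spotter gives the robot as it stands.
- The arm moves only by the tool apply_moves, never from a script. Its argument "targets" is a list of rows, each a list of 6 numbers: the shift along the tool's x, y, z each as a share of 40 mm, from -1 to 1, then the turn, a rotation vector about the tool's x, y, z each as a share of 8 degrees, from -1 to 1. A call has 1 to 5 rows; each row shifts and turns the commanded pose from where the row before left it, along the tool's axes as they then stand; what a row does not reach is not made up. A row lasts 1/10 s, in which the tool goes at most 50 mm and 8.59 degrees, less where a joint would pass 70% of its speed; a pose out of reach is approached as far as the arm can. A call with a number of a shift or a turn outside -1 to 1 is refused whole. A call with a gripper value outside its range is refused whole. "fingers" is the opening, from -1 (shut) to 1 (fully open), so that 0 is half open, set as the call begins (left out, the last holds). The fingers move at their own pace and stop on an object; "newtons" is the grip in N (left out, the last holds). Time passes only in rows, so rows that do not move let the fingers close. It gives the time, the measured TCP pose, the force and the opening at its end, in the units of the state.
- sense(): the state, without advancing time (a new reading comes with each control period).
- vision.camera(name): name is "side" or "top"; returns (picture, depth): 384x512x3 uint8, red, green, blue; 384x512 float32, m along the optical axis (not along the pixel's ray), 0 where there is no reading.
- vision.camera_params(name): a dict with "K" (3x3 intrinsics, pixels), "pose" (4x4, takes a point from camera to world coordinates). Camera axes: x right, y down, z forward; pixel columns grow to the right and rows downward; lengths in m; the calibration is good to about 2 mm. A picture is of the moment at which its call begins. camera_params takes no time and is no camera call.
- workorder.close_job(): hands the job in, once; it reports no verdict.
Trained networks look in the newest picture that a camera, given by its name, has taken for a name from the list of things; names that differ only in an ending like _2 or _b are one class to them, and where a whole thing is asked for, a point or a joint stands for the part that bears it (a point fixed in the world has none). Each returns a list of dicts, best first, with "score" (0 to 1); they miss things now and then, are a little off and sometimes report something else, mostly with a low value. They report only what shows in the picture. A call takes as long as a camera call. They do not tell look-alikes from the thing itself.
- spotter.boxes_of(camera, label): "rect" ([left, top, width, height] in pixels, round what is visible of it).
The state is a dict: "clock": time; "joints": joint angles; "joint_vel": joint speeds; "joint_torque": joint torques, N m; "ee_pos": TCP position; "eef_rot": TCP orientation; "force": force on the tool from outside, world axes, zero at the start; "ft_torque": the same for the moment, N m; "finger_gap": finger opening in m.
Only numpy, scipy, OpenCV 4.12 (cv2) and the standard library are available. Lean on these libraries where they do the work, as an engineer would, in place of code of your own. Each camera call takes 0.05 s, during which the arm holds its last target.

## Working session

There is one attempt and no reset: what is moved stays moved. The work goes in short steps, Python scripts to look and compute and a tool call to move; the robot and the scene stay as the last step left them, time stands still between calls to the robot, and variables do not carry over. Pictures are saved under pics/ and viewed, and the job is handed in when it is done.

Besides the shell and the picture viewer there is one more tool, called after ">>>" as name([rows], argument=value, ...), one row to a line, values as JSON. apply_moves: Moves the arm, as the interface text tells. Shift numbers are shares of 40 mm and turn numbers shares of 8 degrees, none past 1 either way. Its arguments: {"type":"object","properties":{"targets":{"type":"array"},"fingers":{"type":"number"},"newtons":{"type":"number"}},"required":["targets"]}

```bash
mkdir -p pics; ls; python3 - <<'E'
from cell import sense, vision, workorder, spotter
import cv2,numpy as np
s=sense();print({k:np.round(v,3).tolist() for k,v in s.items()})
for n in("side","top"):
    p,d=vision.camera(n);cv2.imwrite(f"pics/{n}0.png",p[:,:,::-1]);np.save(f"d_{n}0.npy",d)
    c=vision.camera_params(n);print(n,np.round(c["K"],1).tolist(),np.round(c["pose"],4).tolist())
E
```

```text
pics
{'clock': 0.0, 'joints': [-0.845, 0.502, -0.427, 1.551, 0.221, 1.138, -0.21], 'joint_vel': [-0.002, 0.001, 0.001, 0.001, 0.002, -0.001, 0.0], 'joint_torque': [-0.0, -56.952, -5.816, -28.093, 0.011, 0.012, -0.0], 'ee_pos': [0.29, 0.581, 0.23], 'eef_rot': [0.161, 0.688, -0.163, 0.688], 'force': [-0.389, 0.17, 0.205], 'ft_torque': [0.048, -0.008, 0.045], 'finger_gap': 0.086}
side [[351.4, 0.0, 262.8], [0.0, 351.4, 191.5], [0.0, 0.0, 1.0]] [[0.8169, -0.3095, 0.4867, 0.1301], [-0.5765, -0.4648, 0.672, -0.679], [0.0183, -0.8295, -0.5582, 0.604], [0.0, 0.0, 0.0, 1.0]]
top [[453.1, 0.0, 254.8], [0.0, 453.1, 188.7], [0.0, 0.0, 1.0]] [[0.0265, -0.9984, 0.05, 0.5025], [-0.9995, -0.0274, -0.0167, -0.027], [0.0181, -0.0495, -0.9986, 1.586], [0.0, 0.0, 0.0, 1.0]]
```

View pics/side0.png

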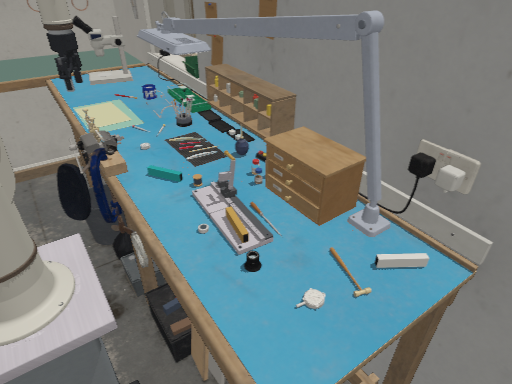

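View pics/top0.png

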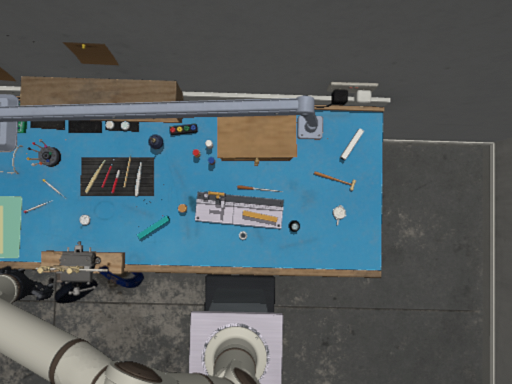

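```bash
python3 - <<'E'
from cell import sense, vision, workorder, spotter
for l in("bar","stop_carriage","stop_arm","jig","stop_handle"):
  for c in ("top","side"):
    print(c,l,[( [round(x) for x in b["rect"]],round(b["score"],2)) for b in spotter.boxes_of(c,l)])
E
```

```text
top bar [([138, 215, 34, 23], 0.58), ([339, 126, 26, 33], 0.5), ([245, 210, 31, 9], 0.44)]
side bar [([225, 205, 23, 37], 0.9), ([375, 253, 56, 17], 0.64), ([149, 164, 35, 15], 0.62), ([200, 224, 10, 9], 0.6)]
top stop_carriage [([209, 188, 17, 22], 0.7)]
side stop_carriage [([216, 151, 19, 44], 0.7), ([245, 250, 15, 24], 0.41), ([300, 289, 23, 19], 0.37)]
top stop_arm [([209, 193, 14, 13], 0.64)]
side stop_arm [([219, 151, 18, 40], 0.72)]
top jig [([194, 189, 90, 42], 0.95)]
side jig [([191, 182, 83, 73], 0.81)]
top stop_handle [([211, 192, 15, 6], 0.68)]
side stop_handle [([217, 151, 19, 40], 0.67)]
```

```bash
cat > h.py <<'E'
from cell import sense, vision, workorder, spotter
import cv2,numpy as np
from scipy.spatial.transform import Rotation as R
def grab(n,tag):
    p,d=vision.camera(n);cv2.imwrite(f"pics/{n}{tag}.png",p[:,:,::-1]);np.save(f"d_{n}{tag}.npy",d);return p,d
def cloud(n,d):
    c=vision.camera_params(n);K=c["K"];T=np.array(c["pose"])
    v,u=np.indices(d.shape);P=np.stack([(u-K[0][2])/K[0][0]*d,(v-K[1][2])/K[1][1]*d,d],-1)
    return P@T[:3,:3].T+T[:3,3]
def proj(n,p):
    c=vision.camera_params(n);T=np.linalg.inv(np.array(c["pose"]));q=T[:3,:3]@np.array(p)+T[:3,3];q=np.array(c["K"])@q;return q[:2]/q[2]
def zoom(n,tag,u0,v0,w,h,k):
    p=cv2.imread(f"pics/{n}{tag}.png")[v0:v0+h,u0:u0+w];f=f"pics/{n}{tag}_z{u0}_{v0}.png";cv2.imwrite(f,cv2.resize(p,None,fx=k,fy=k,interpolation=cv2.INTER_CUBIC))
    return f
E
python3 - <<'E'
from h import *
zoom("top","0",180,170,120,75,6);zoom("side","0",170,140,120,120,5)
d=np.load("d_top0.npy");C=cloud("top",d)
# height map over jig
Z=C[185:235,190:290,2]*1000
np.set_printoptions(linewidth=400)
print(np.round(Z[::2,::2]).astype(int))
for u,v in((195,195),(283,200),(283,227),(195,225),(240,210)):print(u,v,np.round(C[v,u],4))
# lamp heights
for u in range(20,320,30):
    print(u,[np.round(C[v,u],2).tolist() for v in (105,110)])
E
```

```text
[[ 0 -3  5 ...  4 -3 -2]
 [ 0 -5 -5 ...  0 -4  3]
 [ 2  4 -1 ... -8 10 -7]
 ...
 [ 0  6  1 ...  4 -5 -2]
 [-4  5  2 ...  0 -3 -5]
 [-1 -6 -3 ...  0  1  0]]
195 195 [ 0.5545  0.1556 -0.0075]
283 200 [ 0.5446 -0.1521  0.0177]
283 227 [ 0.4504 -0.1564 -0.0088]
195 225 [ 0.4496  0.1517 -0.0042]
240 210 [ 0.506  -0.0041  0.0151]
20 [[0.8, 0.67, 0.22], [0.75, 0.57, 0.41]]
50 [[0.76, 0.49, 0.42], [0.75, 0.48, 0.43]]
80 [[0.76, 0.41, 0.43], [0.75, 0.4, 0.43]]
110 [[0.76, 0.33, 0.44], [0.75, 0.33, 0.44]]
140 [[0.76, 0.25, 0.46], [0.75, 0.25, 0.46]]
170 [[0.76, 0.17, 0.47], [0.75, 0.17, 0.47]]
200 [[0.76, 0.09, 0.48], [0.75, 0.1, 0.47]]
230 [[0.76, 0.02, 0.48], [0.75, 0.02, 0.49]]
260 [[0.76, -0.05, 0.5], [0.75, -0.05, 0.5]]
290 [[0.76, -0.12, 0.51], [0.75, -0.13, 0.51]]
```

View pics/top0_z180_170.png

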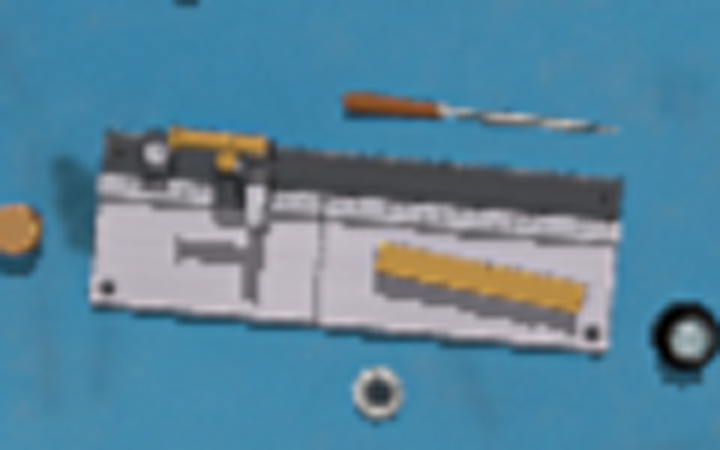

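View pics/side0_z170_140.png

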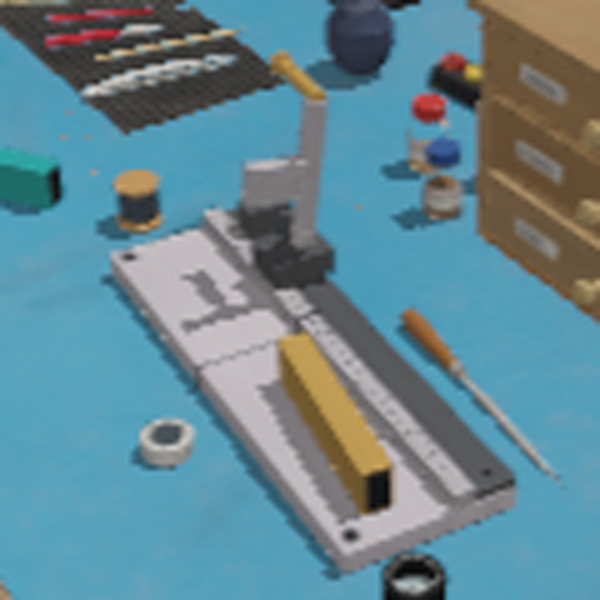

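```bash
cat > fit.py <<'E'
from h import *
from scipy.optimize import least_squares
obs=[("top",(180+92/6,170+303/6),(-.05,.15,.015)),("top",(180+606/6,170+350/6),(-.05,-.15,.015)),("top",(180+622/6,170+181/6),(.049,-.15,.021)),("top",(180+108/6,170+132/6),(.049,.15,.021)),
("side",(170+110/5,140+255/5),(-.05,.15,.015)),("side",(170+345/5,140+558/5),(-.05,-.15,.015)),("side",(170+515/5,140+485/5),(.049,-.15,.021))]
def W(q,p):
    c,s=np.cos(q[2]),np.sin(q[2]);return [q[0]+c*p[0]-s*p[1],q[1]+s*p[0]+c*p[1],p[2]]
def res(q): return np.concatenate([proj(n,W(q,p))-np.array(uv)+.0 for n,uv,p in obs])
for sel in (obs,obs[:4],obs[4:]):
    all_=obs; 
    f=lambda q:np.concatenate([proj(n,W(q,p))-np.array(uv) for n,uv,p in sel])
    r=least_squares(f,[.5,0,-.06]);print(np.round(r.x,4),np.round(r.fun,1))
E
python3 fit.py; python3 - <<'E'
from h import *
d=np.load("d_top0.npy");p=cv2.imread("pics/top0.png")
for n,win in(("top",(190,185,290,235)),("side",(190,145,280,260))):
    p=cv2.imread(f"pics/{n}0.png");hsv=cv2.cvtColor(p,cv2.COLOR_BGR2HSV)
    m=cv2.inRange(hsv,(15,110,90),(32,255,255));q=np.zeros_like(m);a,b,c,e=win;q[b:e,a:c]=m[b:e,a:c]
    k,l,st,ce=cv2.connectedComponentsWithStats(q)
    C=cloud(n,np.load(f"d_{n}0.npy"))
    for i in range(1,k):
        if st[i,4]>8:
            pts=np.argwhere(l==i)[:,::-1].astype(np.float32);print(n,st[i],cv2.minAreaRect(pts),np.round(np.median(C[l==i],0),3))
zoom("side","0",190,145,60,60,10);zoom("side","0",220,195,60,65,9)
E
```

```text
[ 0.5064 -0.0029 -0.0698] [-0.3 -0.4  0.4  0.1  0.5 -0.2 -0.3 -0.5 -0.7  0.2 -0.6  0.5  0.5 -0.6]
[ 0.5056 -0.0027 -0.0665] [-0.4  0.   0.4  0.2  0.4 -0.1 -0.4 -0.1]
[ 0.5075 -0.0031 -0.0766] [-0.  -0.1 -0.5  0.4  0.6 -0.5]
top [208 192  16   7  51] ((215.32310485839844, 194.91539001464844), (15.00820255279541, 5.705597877502441), 7.125016689300537) [0.555 0.075 0.143]
top [243 211  34  11 160] ((259.60400390625, 216.0008544921875), (34.14194107055664, 4.6501569747924805), 11.768289566040039) [ 0.487 -0.07   0.042]
side [263 145  17  36 349] ((271.0, 162.5), (35.0, 16.0), 90.0) [0.678 0.034 0.109]
side [224 151  11   9  31] ((229.00003051757812, 155.50001525878906), (12.020814895629883, 3.535533905029297), 45.0) [0.556 0.076 0.145]
side [194 174   7   5  28] ((197.0, 176.0), (4.0, 6.0), 90.0) [0.51  0.195 0.03 ]
side [266 174   5  12  30] ((268.0, 179.5), (11.0, 4.0), 90.0) [0.677 0.055 0.032]
side [195 184   7   2   9] ((198.0, 184.5), (1.0, 6.0), 90.0) [0.505 0.187 0.004]
side [266 186  14  11  31] ((272.802734375, 190.58380126953125), (16.395286560058594, 1.7645151615142822), 36.02737808227539) [0.678 0.024 0.008]
side [226 207  22  36 306] ((236.4806671142578, 223.7810821533203), (37.86603927612305, 9.695802688598633), 58.392494201660156) [ 0.484 -0.077  0.043]
```

View pics/side0_z190_145.png

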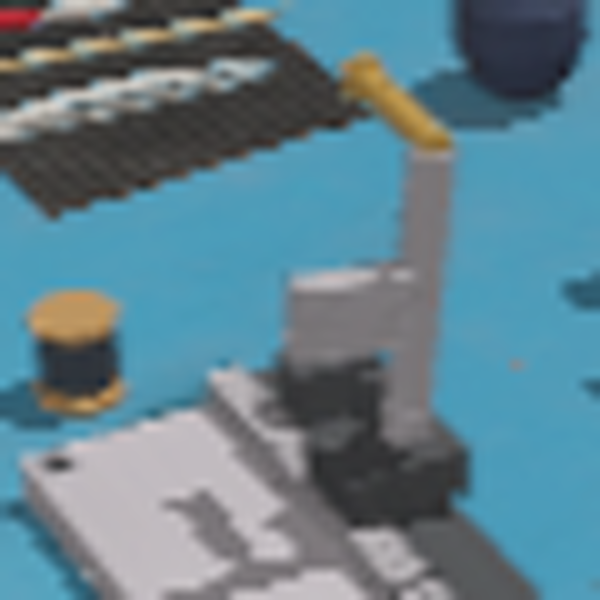

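View pics/side0_z220_195.png

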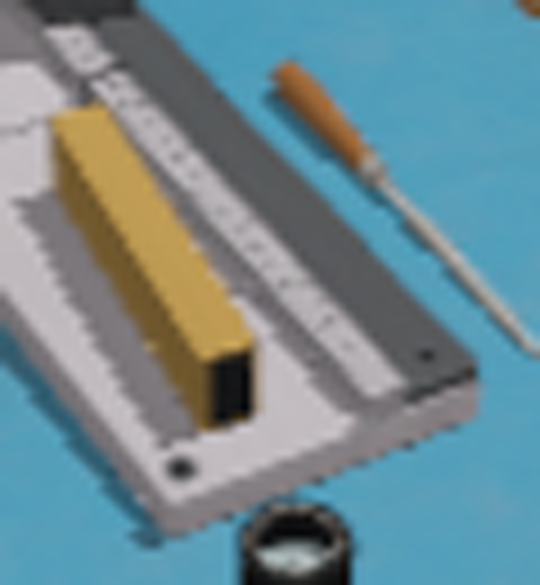

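```bash
python3 - <<'E'
from h import *
def ray(n,u,v,z):
    c=vision.camera_params(n);T=np.array(c["pose"]);d=T[:3,:3]@np.linalg.inv(c["K"])@np.array([u,v,1]);return T[:3,3]+d*(z-T[2,3])/d[2]
yaw=-.07;c,s=np.cos(yaw),np.sin(yaw)
def J(w): x,y=w[0]-.5064,w[1]+.0029;return np.round([1000*(c*x+s*y),1000*(-s*x+c*y),1000*w[2]],1)
print("top handle",J(ray("top",215.3,194.9,.141)),"ends",J(ray("top",180+168/6,170+134/6,.141)),J(ray("top",180+270/6,170+146/6,.141)))
print("side collar end",J(ray("side",226.0,152.3,.141)),"armend",J(ray("side",190+440/10,145+142/10,.141)))
# carriage front-bottom/near edges side zoom: block near top corner
for uv in((318,465),(470,460),(440,415)): print("blk top z43",J(ray("side",190+uv[0]/10,145+uv[1]/10,.043)))
# bar top corners z=.043
for uv in((52,122),(100,107),(255,345),(205,360)): print("bar side",J(ray("side",220+uv[0]/9,195+uv[1]/9,.043)))
for uv in((378,243),(376,270),(584,284),(580,312)): print("bar top",J(ray("top",180+uv[0]/6,170+uv[1]/6,.043)))
s=sense();print(R.from_quat(s["eef_rot"]).as_matrix().round(3))
E
```

```text
top handle [ 39.8  79.9 141. ] ends [ 45.7 103.9 141. ] [ 44.6  49.4 141. ]
side collar end [ 48.1 104.4 141. ] armend [ 49.2  57.5 141. ]
blk top z43 [11.2 65.3 43. ]
blk top z43 [49.9 46.1 43. ]
blk top z43 [53.3 71.3 43. ]
bar side [-14.9 -13.3  43. ]
bar side [  0.7 -13.7  43. ]
bar side [ -12.  -130.8   43. ]
bar side [ -26.6 -129.5   43. ]
bar top [ -1.  -11.9  43. ]
bar top [-16.4 -12.3  43. ]
bar top [ -12.9 -130.5   43. ]
bar top [ -28.9 -129.7   43. ]
[[ 0.     0.446  0.895]
 [ 0.     0.895 -0.446]
 [-1.     0.    -0.   ]]
```

```bash
cat > plan.py <<'E'
from h import *
JX,JY,YAW=.5064,-.0029,-.07
def JW(x,y):  # jig mm -> world m
    c,s=np.cos(YAW),np.sin(YAW);return np.array([JX+(c*x-s*y)/1000,JY+(s*x+c*y)/1000])
def Rdown(a): 
    c,s=np.cos(a),np.sin(a);return np.array([[0,c,s],[0,s,-c],[-1,0,0]])
def plan(target,a,n,start=None):
    s=sense();p=np.array(s["ee_pos"]);Rm=R.from_quat(s["eef_rot"]).as_matrix()
    Rg=R.from_matrix(Rdown(a));rv=(R.from_matrix(Rm).inv()*Rg).as_rotvec()
    step=(np.array(target)-p)/n
    print("dist",np.linalg.norm(step),"deg/row",np.degrees(rv)/n)
    for i in range(n):
        sh=Rm.T@step/.04;t=np.degrees(rv)/n/8
        print("[%s]"%",".join("%.2f"%v for v in [*sh,*t]))
        Rm=Rm@R.from_rotvec(rv/n).as_matrix()
E
python3 - <<'E'
from plan import *
C=cloud("top",np.load("d_top0.npy"))
m=(C[...,0]>.58)&(C[...,0]<.74)&(C[...,1]<.2)&(C[...,1]>-.2)&(C[...,2]>.06)
print(C[m].min(0),C[m].max(0))
m=(C[...,0]>.25)&(C[...,0]<.57)&(C[...,1]<.5)&(C[...,1]>-.2)&(C[...,2]>.1)&(C[...,2]<.6)
print(C[m].min(0),C[m].max(0))
h=JW(49,80);print(h)
plan([h[0],h[1],.23],-.07,15)
E
```

```text
[ 0.6603951  -0.17825022  0.06035721] [0.73997729 0.19884608 0.49963433]
[0.29917727 0.04722525 0.10064831] [0.56380532 0.49966076 0.59907226]
[0.56087543 0.07347688]
dist 0.03838675098093832 deg/row [ 4.49988401e+00 -2.26851214e-04 -1.46702549e-04]
[0.00,-0.56,0.78,0.56,-0.00,-0.00]
[0.00,-0.49,0.82,0.56,-0.00,-0.00]
[0.00,-0.43,0.86,0.56,-0.00,-0.00]
[0.00,-0.36,0.89,0.56,-0.00,-0.00]
[0.00,-0.29,0.92,0.56,-0.00,-0.00]
[0.00,-0.21,0.94,0.56,-0.00,-0.00]
[0.00,-0.14,0.95,0.56,-0.00,-0.00]
[0.00,-0.07,0.96,0.56,-0.00,-0.00]
[0.00,0.01,0.96,0.56,-0.00,-0.00]
[0.00,0.08,0.96,0.56,-0.00,-0.00]
[0.00,0.16,0.95,0.56,-0.00,-0.00]
[0.00,0.23,0.93,0.56,-0.00,-0.00]
[0.00,0.31,0.91,0.56,-0.00,-0.00]
[0.00,0.38,0.88,0.56,-0.00,-0.00]
[0.00,0.44,0.85,0.56,-0.00,-0.00]
```

>>> apply_moves([
  [-0.4,-0.56,0.78,0.56,0,0],
  [-0.4,-0.49,0.82,0.56,0,0],
  [-0.4,-0.43,0.86,0.56,0,0],
  [-0.4,-0.36,0.89,0.56,0,0],
  [0,-0.29,0.92,0.56,0,0],
], fingers=0, newtons=20)

```text
clock: 1.1
ee_pos: [0.3817, 0.4119, 0.2981]
eef_rot: [0.295, 0.643, -0.292, 0.644]
force: [0.9, 0.3, -0.5]
finger_gap: 0.043
```

>>> apply_moves([
  [0,-0.21,0.94,0.56,0,0],
  [0,-0.14,0.95,0.56,0,0],
  [0,-0.07,0.96,0.56,0,0],
  [0,0.01,0.96,0.56,0,0],
  [0,0.08,0.96,0.56,0,0],
])

```text
clock: 1.6
ee_pos: [0.4717, 0.2411, 0.2957]
eef_rot: [0.413, 0.574, -0.413, 0.574]
force: [0.1, 0.0, -0.0]
finger_gap: 0.0429
```

>>> apply_moves([
  [0,0.16,0.95,0.56,0,0],
  [0,0.23,0.93,0.56,0,0],
  [0,0.31,0.91,0.56,0,0],
  [0,0.38,0.88,0.56,0,0],
  [0,0.44,0.85,0.56,0,0],
])

```text
clock: 2.1
ee_pos: [0.5628, 0.0722, 0.2956]
eef_rot: [0.517, 0.483, -0.516, 0.483]
force: [0.5, -0.9, -0.1]
finger_gap: 0.0428
```

>>> apply_moves([
  [0.4,0,0,0,0,0],
  [0.4,0,0,0,0,0],
  [0,0,0,0,0,0],
])

```text
clock: 2.4
ee_pos: [0.5607, 0.073, 0.2611]
eef_rot: [-0.515, -0.484, 0.517, -0.483]
force: [-0.6, -0.6, -0.3]
finger_gap: 0.0429
```

```bash
python3 - <<'E'
from plan import *
grab("side",1);grab("top",1);zoom("side",1,190,110,100,90,6)
h=JW(49,80);plan([h[0],h[1],.23],-.07,1);s=sense();print(s["force"],s["ft_torque"])
E
```

```text
dist 0.03346189628307788 deg/row [ 0.32404424 -0.00171928  0.0269076 ]
[0.84,-0.03,0.01,0.04,-0.00,0.00]
[ 0.38069189 -0.2250708   0.41629462] [ 0.02718322 -0.00624062  0.02820073]
```

View pics/side1_z190_110.png

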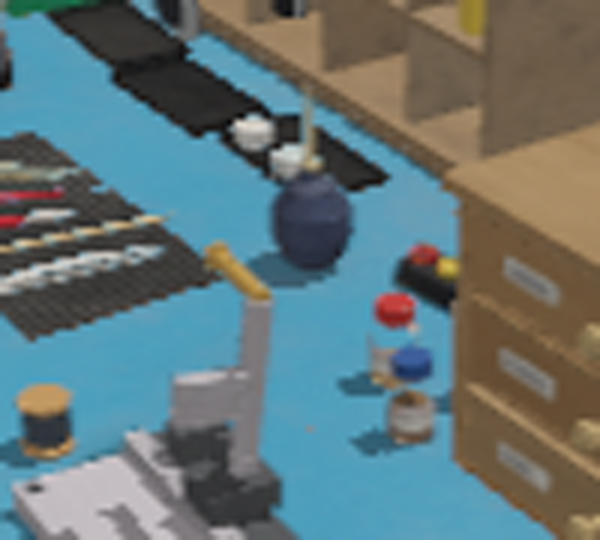

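View pics/side1.png

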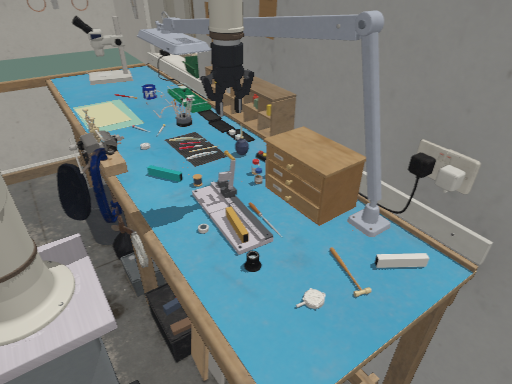

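View pics/top1.png

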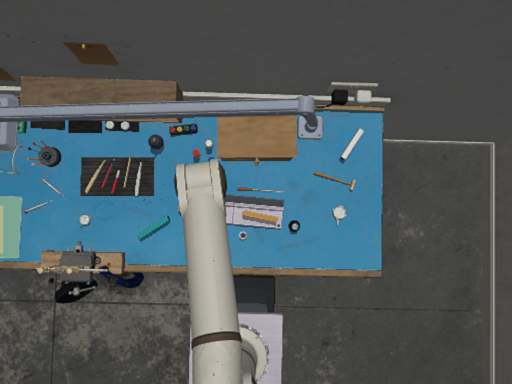

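>>> apply_moves([
  [0.8,-0.02,0,0,0,0],
  [0.8,0,0,0,0,0],
  [0.8,0,0,0,0,0],
  [0.5,0,0,0,0,0],
  [0,0,0,0,0,0],
])

```text
clock: 3.0
ee_pos: [0.5597, 0.0738, 0.1454]
eef_rot: [-0.514, -0.485, 0.517, -0.483]
force: [-0.4, -0.4, 0.7]
finger_gap: 0.0426
```

```bash
python3 - <<'E'
from plan import *
grab("side",2);zoom("side",2,190,110,80,80,7)
E
```

```text
(no output)
```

View pics/side2_z190_110.png

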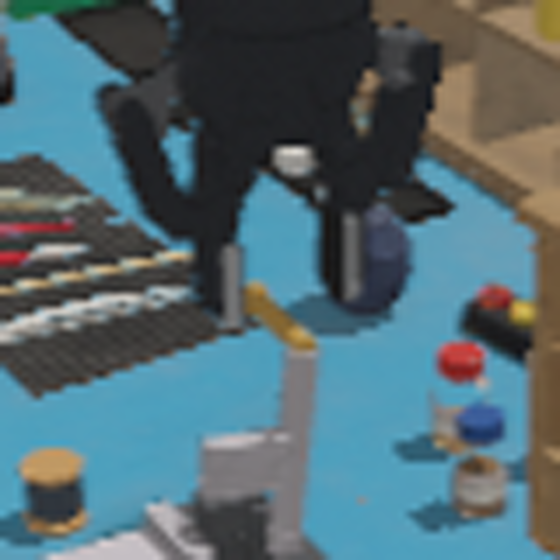

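>>> apply_moves([
  [0.55,0,0,0,0,0],
  [0,-0.3,0,0,0,0],
  [0,-0.3,0,0,0,0],
  [0,-0.3,0,0,0,0],
])

```text
clock: 3.45
ee_pos: [0.5255, 0.0763, 0.127]
eef_rot: [0.517, 0.483, -0.515, 0.484]
force: [1.4, 0.1, 0.7]
finger_gap: 0.0424
```

>>> apply_moves([
  [0,-0.3,0,0,0,0],
  [0,-0.3,0,0,0,0],
  [0,-0.15,0,0,0,0],
  [0,0,0,0,0,0],
])

```text
clock: 3.85
ee_pos: [0.4944, 0.078, 0.1255]
eef_rot: [-0.516, -0.484, 0.516, -0.484]
force: [0.8, -0.2, -0.3]
finger_gap: 0.0429
```

```bash
python3 - <<'E'
from plan import *
grab("side",3);zoom("side",3,180,110,80,90,7)
E
```

```text
(no output)
```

View pics/side3_z180_110.png

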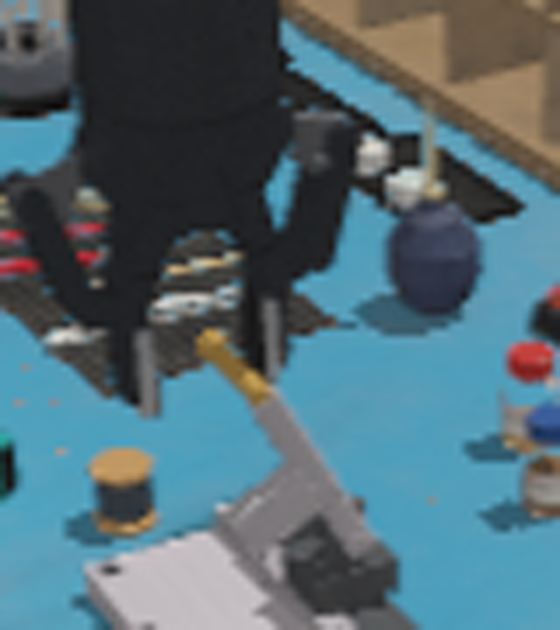

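>>> apply_moves([
  [-0.6,0,0,0,0,0],
  [-0.9,0,0,0,0,0],
  [-0.9,0,0,0,0,0],
  [0,0,0,0,0,0],
])

```text
clock: 4.3
ee_pos: [0.4997, 0.0785, 0.2263]
eef_rot: [0.519, 0.482, -0.513, 0.485]
force: [1.2, -0.9, 0.7]
finger_gap: 0.0423
```

```bash
python3 - <<'E'
from plan import *
grab("side",4);zoom("side",4,180,140,80,90,7)
E
```

```text
(no output)
```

View pics/side4_z180_140.png

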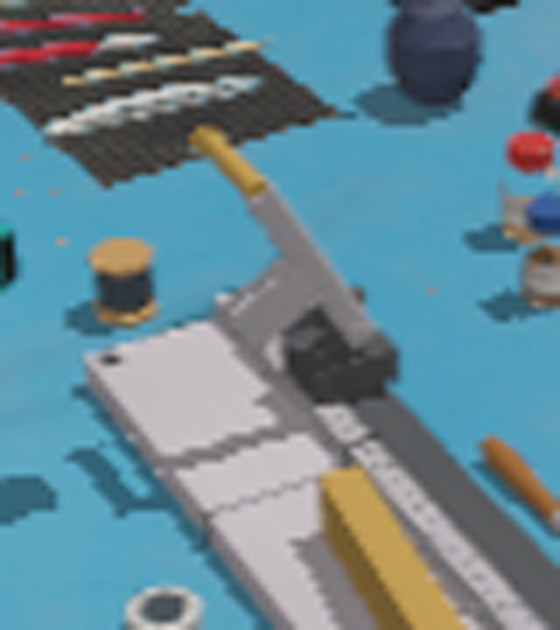

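>>> apply_moves([
  [0,0,0,0,0,0],
  [0,0,0,0,0,0],
  [0,0,0,0,0,0],
])

```text
clock: 4.65
ee_pos: [0.4947, 0.0777, 0.2199]
eef_rot: [-0.515, -0.484, 0.517, -0.483]
force: [-0.1, 0.1, 0.9]
finger_gap: 0.0428
```

```bash
python3 - <<'E'
from plan import *
grab("side",5);zoom("side",5,180,140,80,90,7)
E
```

```text
(no output)
```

View pics/side5_z180_140.png

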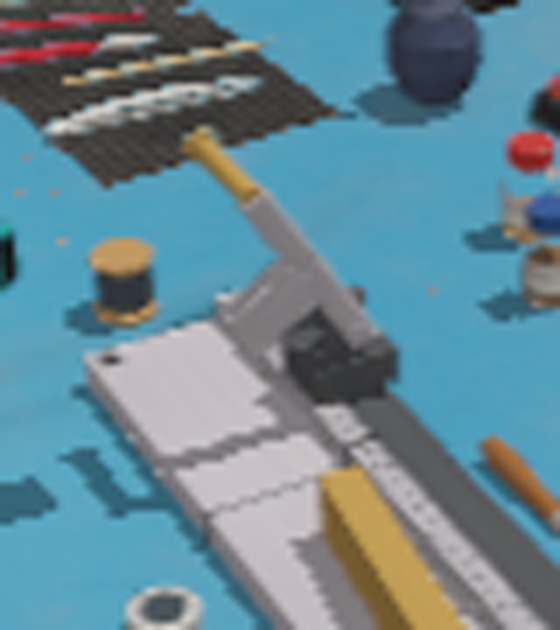

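```bash
python3 - <<'E'
from plan import *
h=JW(-14,-73);print(h);plan([h[0],h[1],.13],-.176,5)
E
```

```text
[ 0.48732846 -0.07474202]
dist 0.03543902395295943 deg/row [1.27419774 0.00880823 0.02634893]
[0.45,0.01,0.76,0.16,0.00,0.00]
[0.45,0.03,0.76,0.16,0.00,0.00]
[0.45,0.05,0.76,0.16,0.00,0.00]
[0.45,0.06,0.76,0.16,0.00,0.00]
[0.45,0.08,0.76,0.16,0.00,0.00]
```

>>> apply_moves([
  [0,0.01,0.76,0.16,0,0],
  [0,0.03,0.76,0.16,0,0],
  [0.5,0.05,0.76,0.16,0,0],
  [0.8,0.06,0.76,0.16,0,0],
  [0.9,0.08,0.76,0.16,0,0],
])

```text
clock: 5.2
ee_pos: [0.4887, -0.0755, 0.1329]
eef_rot: [0.543, 0.453, -0.542, 0.454]
force: [0.4, -0.9, -0.8]
finger_gap: 0.043
```

>>> apply_moves([
  [0,0,0,0,0,0],
  [0,0,0,0,0,0],
  [0,0,0,0,0,0],
])

```text
clock: 5.5
ee_pos: [0.4888, -0.0733, 0.1337]
eef_rot: [0.542, 0.454, -0.542, 0.454]
force: [0.4, 0.1, 0.2]
finger_gap: 0.0426
```

```bash
python3 - <<'E'
from plan import *
grab("side",6);zoom("side",6,180,130,100,120,5)
grab("top",6)
h=JW(-14,-73);print(h);plan([h[0],h[1],.031],-.176,4)
E
```

```text
[ 0.48732846 -0.07474202]
dist 0.02582075067484897 deg/row [ 0.02466812 -0.01083582 -0.02713304]
[0.65,-0.01,0.01,0.00,-0.00,-0.00]
[0.65,-0.01,0.01,0.00,-0.00,-0.00]
[0.65,-0.01,0.01,0.00,-0.00,-0.00]
[0.65,-0.01,0.01,0.00,-0.00,-0.00]
```

View pics/side6_z180_130.png

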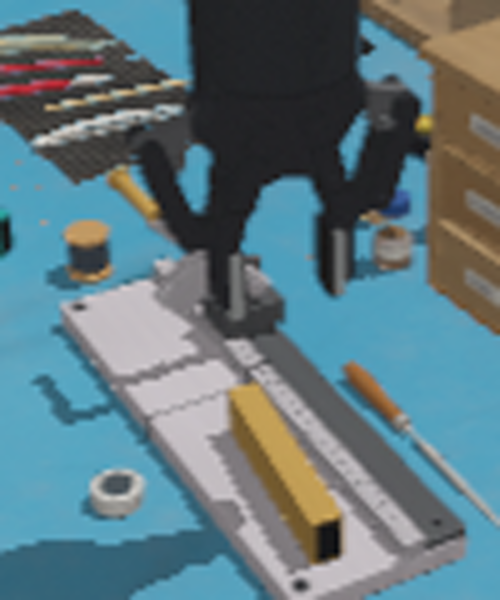

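>>> apply_moves([
  [0.8,-0.02,0.02,0,0,0],
  [0.7,-0.02,0.02,0,0,0],
  [0.5,0,0,0,0,0],
  [0.3,0,0,0,0,0],
  [0,0,0,0,0,0],
])

```text
clock: 6.1
ee_pos: [0.4857, -0.0747, 0.0406]
eef_rot: [-0.541, -0.455, 0.542, -0.454]
force: [-0.3, -0.6, 0.4]
finger_gap: 0.0426
```

```bash
python3 - <<'E'
from plan import *
grab("side",7);zoom("side",7,180,130,100,120,5)
s=sense();print(s["ee_pos"],s["force"])
E
```

```text
[ 0.4864827  -0.0750205   0.04148347] [-0.08548496 -1.36643291  0.37060727]
```

View pics/side7_z180_130.png

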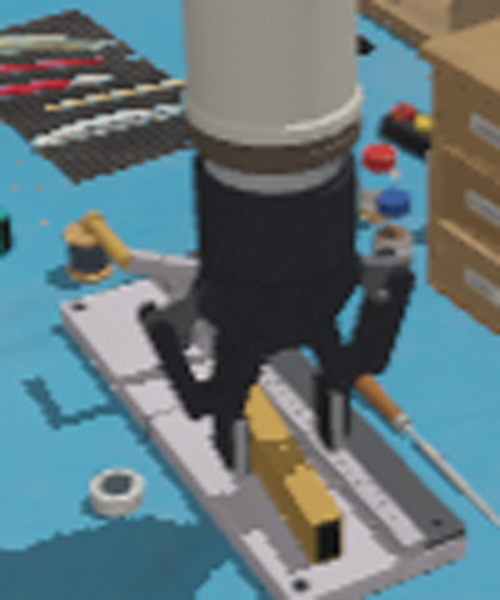

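>>> apply_moves([
  [0.23,0,0,0,0,0],
  [0,0,0,0,0,0],
])

```text
clock: 6.35
ee_pos: [0.4865, -0.0755, 0.0322]
eef_rot: [0.542, 0.454, -0.542, 0.454]
force: [-0.5, 1.0, 0.5]
finger_gap: 0.0428
```

>>> apply_moves([
  [0,0,0,0,0,0],
  [0,0,0,0,0,0],
  [0,0,0,0,0,0],
  [0,0,0,0,0,0],
  [0,0,0,0,0,0],
], fingers=-1, newtons=25)

```text
clock: 6.85
ee_pos: [0.4866, -0.0757, 0.0326]
eef_rot: [0.542, 0.454, -0.542, 0.454]
force: [-0.8, -0.2, 5.5]
finger_gap: 0.0171
```

```bash
python3 - <<'E'
from plan import *
grab("side",8);zoom("side",8,180,130,100,120,5)
s=sense();print(s["ee_pos"],s["force"],s["ft_torque"],s["finger_gap"])
h=JW(3,-70);plan([h[0],h[1],s["ee_pos"][2]],-.07,4)
E
```

```text
[ 0.48663198 -0.07568347  0.03259004] [-0.38098284  0.27123232  5.36225376] [0.03867745 0.28226771 0.07878455] 0.01719409497528625
dist 0.004518587140698722 deg/row [-1.52671008e+00 -1.10014690e-03 -1.12090240e-02]
[0.00,0.11,-0.04,-0.19,-0.00,-0.00]
[0.00,0.11,-0.03,-0.19,-0.00,-0.00]
[0.00,0.11,-0.03,-0.19,-0.00,-0.00]
[0.00,0.11,-0.03,-0.19,-0.00,-0.00]
```

View pics/side8_z180_130.png

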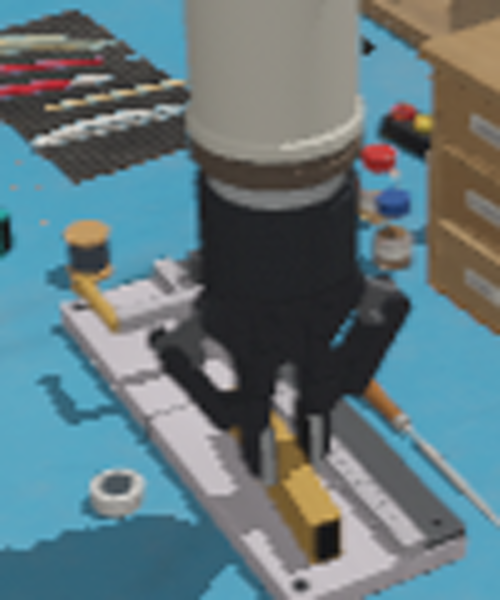

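>>> apply_moves([
  [-0.02,0.1,-0.03,-0.19,0,0],
  [0,0.1,-0.03,-0.19,0,0],
  [0,0.1,-0.03,-0.19,0,0],
  [0,0.05,-0.03,-0.19,0,0],
  [0,0,0,0,0,0],
])

```text
clock: 7.4
ee_pos: [0.5011, -0.0726, 0.0327]
eef_rot: [0.517, 0.483, -0.517, 0.482]
force: [0.9, -0.6, -1.1]
finger_gap: 0.0169
```

```bash
python3 - <<'E'
from plan import *
s=sense();print(s["ee_pos"],s["force"],s["ft_torque"],s["finger_gap"])
h=JW(3,-70);print(h);plan([h[0],h[1],s["ee_pos"][2]],-.07,1)
grab("side",9);zoom("side",9,180,130,100,120,5)
E
```

```text
[ 0.50107779 -0.07259437  0.03265832] [ 0.88835061 -0.64641496 -1.12042056] [ 0.02223929 -0.06165099 -0.04040093] 0.01691408268388589
[ 0.50449665 -0.0729384 ]
dist 0.0034361318674766377 deg/row [ 0.05854494 -0.01441373 -0.00091434]
[0.00,0.09,0.00,0.01,-0.00,-0.00]
```

View pics/side9_z180_130.png

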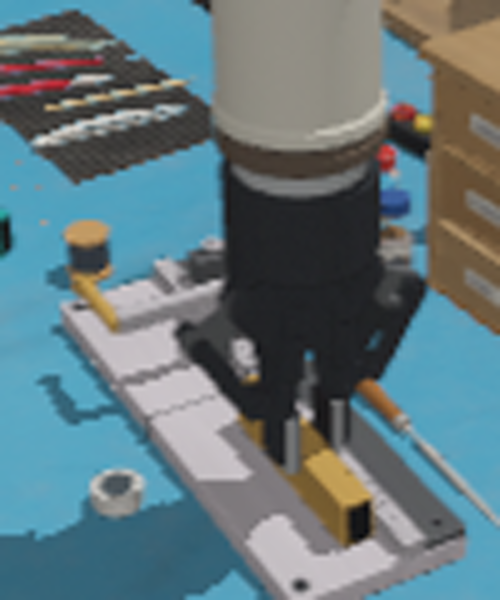

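>>> apply_moves([
  [0.02,0.03,0,0,0,0],
  [0,0.03,0,0,0,0],
  [0,0,0,0,0,0],
])

```text
clock: 7.75
ee_pos: [0.501, -0.0727, 0.0325]
eef_rot: [-0.516, -0.483, 0.518, -0.481]
force: [-6.3, 1.1, 12.4]
finger_gap: 0.0174
```

>>> apply_moves([
  [0,0.03,0,0,0,0],
  [0,0,0,0,0,0],
])

```text
clock: 7.95
ee_pos: [0.5024, -0.0729, 0.0325]
eef_rot: [-0.517, -0.483, 0.518, -0.481]
force: [-5.8, 1.3, 11.4]
finger_gap: 0.0173
```

>>> apply_moves([
  [0,0.03,0,0,0,0],
  [0,0,0,0,0,0],
])

```text
clock: 8.15
ee_pos: [0.5036, -0.073, 0.0325]
eef_rot: [-0.517, -0.483, 0.518, -0.481]
force: [-5.7, 0.1, 10.9]
finger_gap: 0.0174
```

>>> apply_moves([
  [-0.01,0,0,0,0,0],
  [0,0,0,0,0,0],
])

```text
clock: 8.35
ee_pos: [0.5052, -0.0733, 0.0326]
eef_rot: [-0.517, -0.482, 0.517, -0.482]
force: [-1.9, -0.9, 2.7]
finger_gap: 0.0172
```

>>> apply_moves([
  [0,0.03,0,0,0,0],
  [0,0,0,0,0,0],
])

```text
clock: 8.55
ee_pos: [0.5053, -0.0732, 0.0325]
eef_rot: [-0.517, -0.483, 0.518, -0.481]
force: [-5.7, 0.9, 7.8]
finger_gap: 0.0172
```

>>> apply_moves([
  [0,0.03,0,0,0,0],
  [0,0,0,0,0,0],
])

```text
clock: 8.75
ee_pos: [0.5055, -0.0733, 0.0325]
eef_rot: [-0.516, -0.483, 0.518, -0.481]
force: [-7.2, 1.1, 10.4]
finger_gap: 0.017
```

>>> apply_moves([
  [-0.005,-0.02,-0.2,0,0,0],
  [0,0,-0.25,0,0,0],
  [0,0,-0.25,0,0,0],
  [0,0,-0.2,0,0,0],
  [0,0,0,0,0,0],
])

```text
clock: 9.25
ee_pos: [0.5079, -0.038, 0.0326]
eef_rot: [-0.516, -0.483, 0.518, -0.482]
force: [-4.4, -1.8, 6.3]
finger_gap: 0.017
```

```bash
python3 - <<'E'
from plan import *
s=sense();print(s["ee_pos"],s["force"],s["ft_torque"],s["finger_gap"])
grab("side",10);zoom("side",10,170,130,100,120,5)
E
```

```text
[ 0.50790699 -0.03801413  0.03255752] [-4.43372902 -1.84990958  6.25470904] [-0.32314769  1.18056689  0.12737139] 0.016983350070581636
```

View pics/side10_z170_130.png

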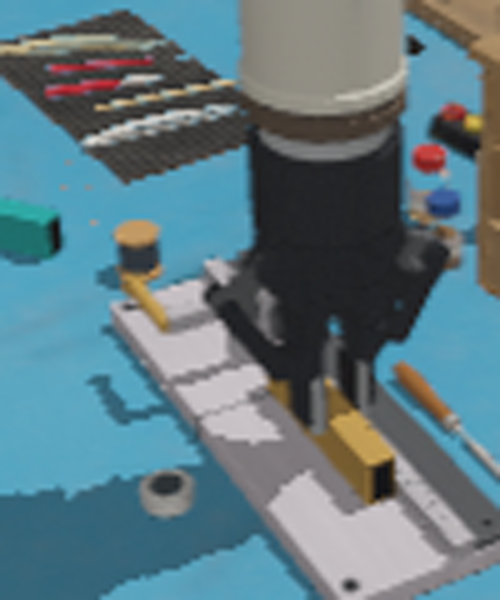

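>>> apply_moves([
  [0,0,-0.2,0,0,0],
  [0,0,-0.2,0,0,0],
  [0,0,0,0,0,0],
])

```text
clock: 9.6
ee_pos: [0.509, -0.0225, 0.0326]
eef_rot: [-0.516, -0.483, 0.519, -0.482]
force: [-5.3, -2.9, 6.0]
finger_gap: 0.0173
```

>>> apply_moves([
  [0,0,-0.06,0,0,0],
  [0,0,-0.06,0,0,0],
  [0,0,-0.06,0,0,0],
  [0,0,0,0,0,0],
])

```text
clock: 10.0
ee_pos: [0.5093, -0.0167, 0.0326]
eef_rot: [-0.516, -0.482, 0.519, -0.481]
force: [-5.5, -5.1, 7.4]
finger_gap: 0.0175
```

>>> apply_moves([
  [-0.006,-0.015,-0.05,0,0,0],
  [0,0,-0.05,0,0,0],
  [0,0,0,0,0,0],
])

```text
clock: 10.3
ee_pos: [0.5095, -0.0136, 0.0326]
eef_rot: [-0.516, -0.481, 0.519, -0.482]
force: [-3.2, -8.8, 2.5]
finger_gap: 0.0173
```

>>> apply_moves([
  [0,0,-0.05,0,0,0],
  [0,0,-0.05,0,0,0],
  [0,0,0,0,0,0],
])

```text
clock: 10.6
ee_pos: [0.5097, -0.0101, 0.0326]
eef_rot: [-0.516, -0.481, 0.52, -0.482]
force: [-5.3, -8.9, 3.3]
finger_gap: 0.0171
```

>>> apply_moves([
  [0,-0.01,-0.05,0,0,0],
  [0,0,-0.04,0,0,0],
  [0,0,0,0,0,0],
])

```text
clock: 10.9
ee_pos: [0.5098, -0.0063, 0.0326]
eef_rot: [-0.516, -0.481, 0.519, -0.482]
force: [-3.1, -8.4, 2.3]
finger_gap: 0.0174
```

>>> apply_moves([
  [0,0,-0.04,0,0,0],
  [0,0,0,0,0,0],
])

```text
clock: 11.1
ee_pos: [0.5099, -0.0048, 0.0326]
eef_rot: [-0.516, -0.481, 0.519, -0.482]
force: [-3.1, -8.7, 2.9]
finger_gap: 0.0173
```

>>> apply_moves([
  [0,0,-0.04,0,0,0],
  [0,0,0,0,0,0],
])

```text
clock: 11.3
ee_pos: [0.5101, -0.0033, 0.0326]
eef_rot: [-0.516, -0.481, 0.519, -0.482]
force: [-3.0, -8.2, 3.4]
finger_gap: 0.0172
```

>>> apply_moves([
  [0,0,-0.045,0,0,0],
  [0,0,0,0,0,0],
])

```text
clock: 11.5
ee_pos: [0.5102, -0.0014, 0.0326]
eef_rot: [-0.516, -0.481, 0.519, -0.482]
force: [-3.0, -8.8, 2.5]
finger_gap: 0.0173
```

>>> apply_moves([
  [0,0,-0.045,0,0,0],
  [0,0,0,0,0,0],
])

```text
clock: 11.7
ee_pos: [0.5103, 0.0004, 0.0326]
eef_rot: [-0.516, -0.481, 0.519, -0.482]
force: [-3.8, -9.0, 3.2]
finger_gap: 0.0172
```

>>> apply_moves([
  [0,0,-0.045,0,0,0],
  [0,0,0,0,0,0],
])

```text
clock: 11.9
ee_pos: [0.5104, 0.0022, 0.0326]
eef_rot: [-0.516, -0.481, 0.519, -0.482]
force: [-3.2, -8.2, 3.1]
finger_gap: 0.0171
```

>>> apply_moves([
  [0,0,-0.045,0,0,0],
  [0,0,0,0,0,0],
])

```text
clock: 12.1
ee_pos: [0.5105, 0.0039, 0.0326]
eef_rot: [-0.516, -0.481, 0.519, -0.482]
force: [-2.4, -8.0, 3.1]
finger_gap: 0.0173
```

>>> apply_moves([
  [0,0,-0.045,0,0,0],
  [0,0,0,0,0,0],
])

```text
clock: 12.3
ee_pos: [0.5107, 0.0057, 0.0326]
eef_rot: [-0.516, -0.481, 0.519, -0.482]
force: [-3.0, -8.2, 3.1]
finger_gap: 0.0172
```

>>> apply_moves([
  [0,0,-0.045,0,0,0],
  [0,0,0,0,0,0],
])

```text
clock: 12.5
ee_pos: [0.5108, 0.0075, 0.0326]
eef_rot: [-0.516, -0.481, 0.519, -0.482]
force: [-4.3, -8.7, 3.2]
finger_gap: 0.0169
```

>>> apply_moves([
  [0,0,-0.04,0,0,0],
  [0,0,0,0,0,0],
])

```text
clock: 12.7
ee_pos: [0.5109, 0.0084, 0.0326]
eef_rot: [-0.516, -0.481, 0.52, -0.482]
force: [-4.4, -9.3, 3.2]
finger_gap: 0.017
```

>>> apply_moves([
  [0,0,-0.015,0,0,0],
  [0,0,0,0,0,0],
])

```text
clock: 12.9
ee_pos: [0.5108, 0.0084, 0.0326]
eef_rot: [-0.516, -0.481, 0.52, -0.482]
force: [-3.6, -11.7, 4.3]
finger_gap: 0.0172
```

>>> apply_moves([
  [0,0,-0.015,0,0,0],
  [0,0,-0.01,0,0,0],
  [0,0,0,0,0,0],
])

```text
clock: 13.2
ee_pos: [0.5109, 0.0084, 0.0326]
eef_rot: [-0.516, -0.48, 0.52, -0.482]
force: [-3.0, -12.9, 4.6]
finger_gap: 0.0174
```

>>> apply_moves([
  [0,0,-0.015,0,0,0],
  [0,0,0,0,0,0],
  [0,0,0,0,0,0],
])

```text
clock: 13.5
ee_pos: [0.5109, 0.0084, 0.0326]
eef_rot: [-0.516, -0.48, 0.521, -0.482]
force: [-3.7, -14.3, 4.2]
finger_gap: 0.017
```

```bash
python3 - <<'E'
from plan import *
for i in range(6):
    s=sense();print(np.round(s["force"],1));
    if i<5: vision.camera("side")
E
```

```text
[ -3.7 -14.3   4.2]
[ -4.4 -15.1   3.8]
[ -4.1 -13.6   3. ]
[ -3.9 -13.7   3.8]
[ -4.2 -15.    4.6]
[ -3.1 -14.3   4. ]
```

>>> apply_moves([
  [0,0,-0.02,0,0,0],
  [0,0,0,0,0,0],
  [0,0,0,0,0,0],
  [0,0,0,0,0,0],
  [0,0,0,0,0,0],
])

```text
clock: 14.25
ee_pos: [0.5108, 0.0085, 0.0326]
eef_rot: [-0.516, -0.48, 0.521, -0.482]
force: [-3.1, -16.5, 4.7]
finger_gap: 0.0172
```

```bash
python3 - <<'E'
from plan import *
for i in range(3):
    grab("side",11);s=sense();print(np.round(s["force"],1),s["ee_pos"])
zoom("side",11,170,120,90,100,6)
E
```

```text
[ -2.9 -15.2   3.9] [0.51081876 0.00847638 0.03259496]
[ -3.7 -15.7   4.4] [0.5108194  0.00850411 0.03260979]
[ -3.6 -16.6   4.1] [0.51082749 0.00848603 0.03259167]
```

View pics/side11_z170_120.png

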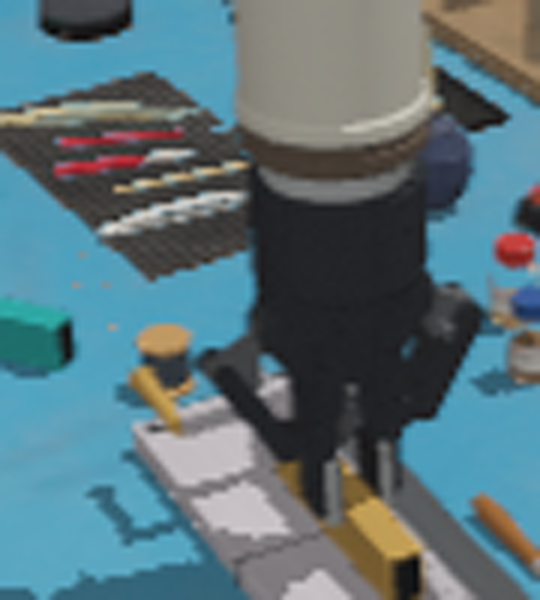

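>>> apply_moves([
  [0,0,0.02,0,0,0],
  [0,0,0.02,0,0,0],
  [0,0,0,0,0,0],
  [0,0,0,0,0,0],
])

```text
clock: 14.8
ee_pos: [0.5108, 0.0084, 0.0326]
eef_rot: [-0.516, -0.48, 0.52, -0.482]
force: [-3.4, -12.5, 3.9]
finger_gap: 0.0171
```

```bash
python3 - <<'E'
from plan import *
s=sense();print(np.round(s["force"],1),s["ee_pos"],s["ft_torque"]);M=R.from_quat(s["eef_rot"]).as_matrix();print(M.round(3),np.arctan2(M[1,1],M[0,1]))
E
```

```text
[ -3.4 -12.5   3.9] [0.51080021 0.0084494  0.03258872] [-2.7067968   0.88436932  0.19796551]
[[-0.003  0.997 -0.074]
 [-0.005 -0.074 -0.997]
 [-1.    -0.003  0.006]] -0.07450890032823367
```

>>> apply_moves([
  [0,0,0.04,0,0,0],
  [0,0,0.03,0,0,0],
  [0,0,0,0,0,0],
  [0,0,0,0,0,0],
])

```text
clock: 15.2
ee_pos: [0.5108, 0.0083, 0.0326]
eef_rot: [-0.516, -0.481, 0.519, -0.482]
force: [-3.2, -6.6, 3.7]
finger_gap: 0.0172
```

>>> apply_moves([
  [0,0,0.03,0,0,0],
  [0,0,0.01,0,0,0],
  [0,0,0,0,0,0],
  [0,0,0,0,0,0],
])

```text
clock: 15.6
ee_pos: [0.5109, 0.0083, 0.0326]
eef_rot: [-0.517, -0.482, 0.519, -0.482]
force: [-3.8, -4.3, 2.4]
finger_gap: 0.0171
```

>>> apply_moves([
  [0,0,0,0,0,0],
  [0,0,0,0,0,0],
  [0,0,0,0,0,0],
], fingers=0)

```text
clock: 15.9
ee_pos: [0.5127, 0.0107, 0.0331]
eef_rot: [0.518, 0.482, -0.517, 0.482]
force: [-1.2, -0.7, 0.8]
finger_gap: 0.0423
```

>>> apply_moves([
  [-0.3,0,0,0,0,0],
  [-0.9,0,0,0,0,0],
  [-0.9,0,0,0,0,0],
  [-0.9,0,0,0,0,0],
  [0,0,0,0,0,0],
])

```text
clock: 16.4
ee_pos: [0.5162, 0.0104, 0.1589]
eef_rot: [0.52, 0.48, -0.514, 0.484]
force: [-0.4, -0.7, -0.5]
finger_gap: 0.0429
```

```bash
python3 - <<'E'
from plan import *
grab("side",12);zoom("side",12,170,120,90,120,5)
s=sense();print(s["ee_pos"],s["force"])
E
```

```text
[0.51456665 0.01037569 0.15652853] [-0.06531108 -0.62676417  0.25156404]
```

View pics/side12_z170_120.png

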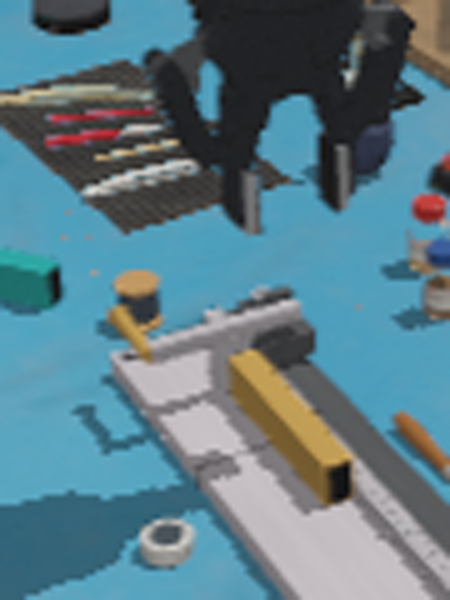

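```bash
cat >> h.py <<'E'
def ray(n,u,v,z):
    c=vision.camera_params(n);T=np.array(c["pose"]);d=T[:3,:3]@np.linalg.inv(c["K"])@np.array([u,v,1]);return T[:3,3]+d*(z-T[2,3])/d[2]
E
python3 - <<'E'
from plan import *
yaw=-.07;c,s=np.cos(yaw),np.sin(yaw)
def J(w): x,y=w[0]-.5064,w[1]+.0029;return np.round([1000*(c*x+s*y),1000*(-s*x+c*y),1000*w[2]],1)
for uv in ((117,312),(148,356)): w=ray("side",170+uv[0]/5,120+uv[1]/5,.057);print("handle ends",w.round(4),J(w))
for uv in((230,364),(255,348),(352,462),(326,472)):print("bar",J(ray("side",170+uv[0]/5,120+uv[1]/5,.043)))
plan([.4627,.1034,.15],-.07,4)
zoom("side",12,180,165,60,60,10)
E
```

```text
handle ends [0.4677 0.129  0.057 ] [-47.8 128.9  57. ]
handle ends [0.4619 0.0783 0.057 ] [-50.   77.9  57. ]
bar [-5.9 67.4 43. ]
bar [13.4 75.2 43. ]
bar [ 10.8 -47.5  43. ]
bar [ -5.  -48.3  43. ]
dist 0.02667664314535023 deg/row [-0.00245997 -0.01964706 -0.10152905]
[0.04,-0.36,-0.56,-0.00,-0.00,-0.01]
[0.04,-0.36,-0.56,-0.00,-0.00,-0.01]
[0.04,-0.36,-0.56,-0.00,-0.00,-0.01]
[0.04,-0.36,-0.56,-0.00,-0.00,-0.01]
```

View pics/side12_z180_165.png

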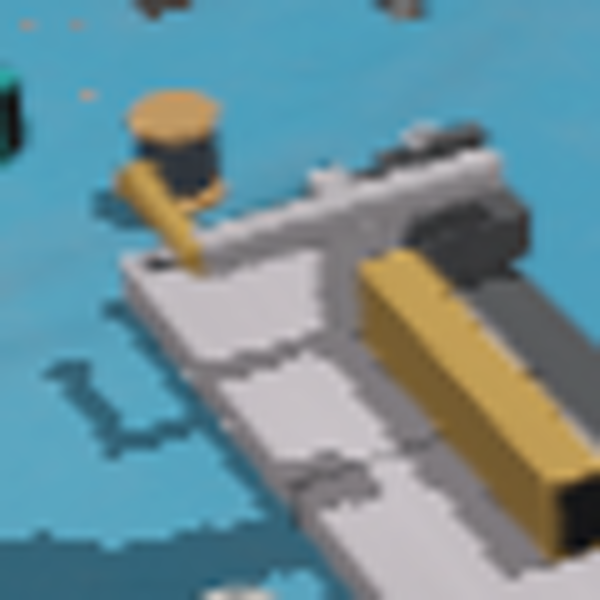

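>>> apply_moves([
  [0,-0.36,-0.56,0,0,0],
  [0,-0.36,-0.56,0,0,0],
  [0,-0.35,-0.56,0,0,0],
  [0,-0.33,-0.56,0,0,0],
  [0.4,0,0,0,0,0],
])

```text
clock: 16.95
ee_pos: [0.4615, 0.1074, 0.1376]
eef_rot: [0.517, 0.484, -0.515, 0.483]
force: [0.4, -0.7, 0.0]
finger_gap: 0.0431
```

>>> apply_moves([
  [0.6,0,0,0,0,0],
  [0.6,0,0,0,0,0],
  [0,0,0,0,0,0],
])

```text
clock: 17.25
ee_pos: [0.459, 0.1027, 0.0859]
eef_rot: [-0.515, -0.483, 0.519, -0.481]
force: [-0.8, 0.5, -0.2]
finger_gap: 0.043
```

```bash
python3 - <<'E'
from plan import *
h=JW(-50,103);print(h);plan([*h,.04],-.07,2)
grab("side",13);zoom("side",13,160,120,90,90,6)
E
```

```text
[0.46372656 0.1033449 ]
dist 0.023058627134063227 deg/row [0.00355855 0.067315   0.19779737]
[0.57,0.06,-0.01,0.00,0.01,0.02]
[0.57,0.06,-0.01,0.00,0.01,0.02]
```

View pics/side13_z160_120.png

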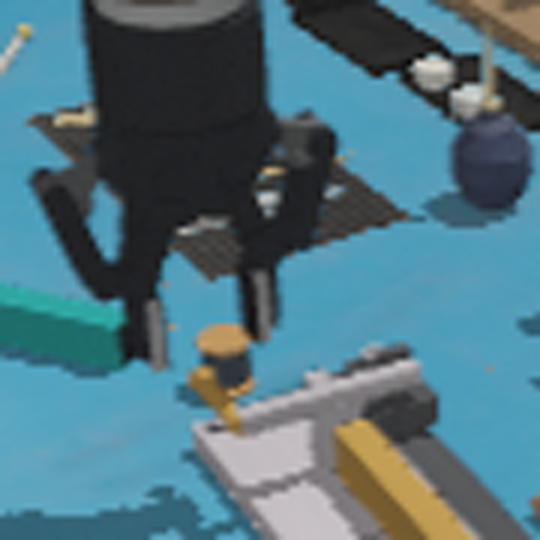

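>>> apply_moves([
  [0.5,0.1,0,0,0,0],
  [0.4,0,0,0,0,0],
  [0.2,0,0,0,0,0],
  [0,0,0,0,0,0],
])

```text
clock: 17.7
ee_pos: [0.4659, 0.1028, 0.0447]
eef_rot: [-0.517, -0.482, 0.518, -0.482]
force: [-0.4, 0.4, 0.2]
finger_gap: 0.0426
```

```bash
python3 - <<'E'
from plan import *
h=JW(-50,103);plan([*h,.04],-.07,1)
grab("side",14);zoom("side",14,160,120,90,90,6);s=sense();print(s["ee_pos"],s["force"])
E
```

```text
dist 0.005217426114617671 deg/row [-0.02879914  0.02364713  0.07619309]
[0.12,-0.06,-0.01,-0.00,0.00,0.01]
[0.46643399 0.10300275 0.04528476] [-0.19061857 -0.36993938 -0.10329434]
```

View pics/side14_z160_120.png

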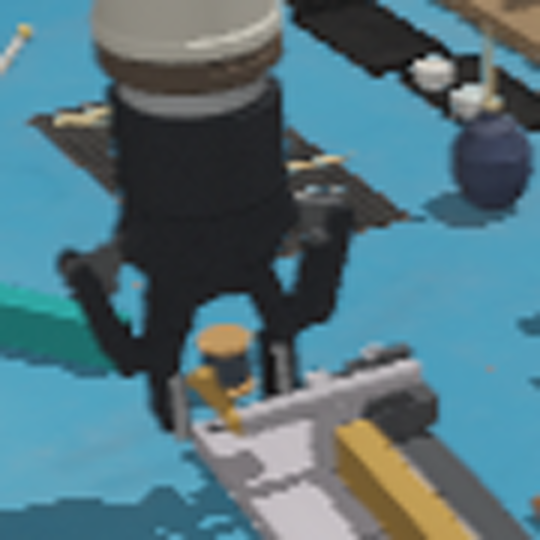

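>>> apply_moves([
  [0.1,-0.08,0,0,0,0],
  [0,0,0,0,0,0],
])

```text
clock: 17.95
ee_pos: [0.4628, 0.1033, 0.0412]
eef_rot: [0.517, 0.482, -0.517, 0.482]
force: [-0.6, -0.4, 0.3]
finger_gap: 0.0429
```

>>> apply_moves([
  [0,0,0,0,0,0],
  [0,0,0,0,0,0],
  [0,0,0,0,0,0],
  [0,0,0,0,0,0],
  [0,0,0,0,0,0],
], fingers=-1, newtons=20)

```text
clock: 18.45
ee_pos: [0.4633, 0.1033, 0.0412]
eef_rot: [0.517, 0.482, -0.517, 0.482]
force: [-2.0, 0.4, 4.9]
finger_gap: 0.009
```

```bash
python3 - <<'E'
from plan import *
grab("side",15);zoom("side",15,160,120,90,90,6);s=sense();print(s["ee_pos"],s["force"],s["finger_gap"])
N=12
th=np.linspace(0,np.radians(97),N+1)
for a,b in zip(th[:-1],th[1:]):
    print("[%.2f,%.2f]"%(-85*(np.sin(b)-np.sin(a))/40,-85*(np.cos(b)-np.cos(a))/40))
E
```

```text
[0.4633428  0.10329737 0.04118121] [-0.95935555 -0.47157196  4.32817324] 0.008696531410953943
[-0.30,0.02]
[-0.29,0.06]
[-0.28,0.10]
[-0.26,0.14]
[-0.24,0.18]
[-0.21,0.21]
[-0.18,0.24]
[-0.15,0.26]
[-0.11,0.28]
[-0.07,0.29]
[-0.03,0.30]
[0.02,0.30]
```

View pics/side15_z160_120.png

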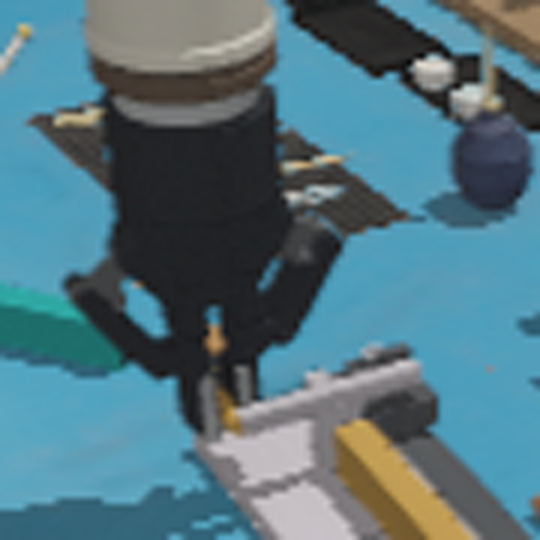

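>>> apply_moves([
  [-0.3,0.02,0,0,0,0],
  [-0.29,0.06,0,0,0,0],
  [-0.28,0.1,0,0,0,0],
])

```text
clock: 18.8
ee_pos: [0.4701, 0.1028, 0.0767]
eef_rot: [-0.517, -0.482, 0.517, -0.482]
force: [0.9, 0.9, -3.6]
finger_gap: 0.0094
```

```bash
python3 - <<'E'
from plan import *
grab("side",16);zoom("side",16,160,110,90,90,6);s=sense();print(s["ee_pos"],s["force"],s["finger_gap"])
E
```

```text
[0.47089126 0.10284485 0.07817043] [-3.95348777  0.2211044   1.95673068] 0.009320425791764089
```

View pics/side16_z160_110.png

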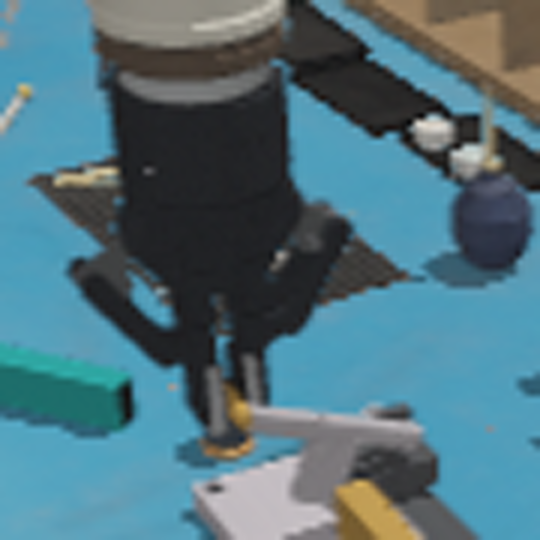

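>>> apply_moves([
  [-0.26,0.14,0,0,0,0],
  [-0.24,0.18,0,0,0,0],
  [-0.21,0.21,0,0,0,0],
])

```text
clock: 19.15
ee_pos: [0.4878, 0.1016, 0.1044]
eef_rot: [-0.515, -0.484, 0.519, -0.48]
force: [-11.5, 2.6, 8.0]
finger_gap: 0.0091
```

>>> apply_moves([
  [-0.18,0.24,0,0,0,0],
  [-0.15,0.26,0,0,0,0],
  [-0.11,0.28,0,0,0,0],
])

```text
clock: 19.45
ee_pos: [0.5218, 0.0994, 0.1235]
eef_rot: [-0.517, -0.483, 0.518, -0.482]
force: [-3.3, 0.3, 7.0]
finger_gap: 0.0091
```

>>> apply_moves([
  [-0.07,0.29,0,0,0,0],
  [-0.03,0.3,0,0,0,0],
  [0,0,0,0,0,0],
])

```text
clock: 19.75
ee_pos: [0.549, 0.0974, 0.1268]
eef_rot: [0.519, 0.481, -0.516, 0.483]
force: [-0.6, 0.5, 8.5]
finger_gap: 0.009
```

```bash
python3 - <<'E'
from plan import *
grab("side",17);zoom("side",17,170,90,100,110,5);s=sense();print(s["ee_pos"],s["force"],s["finger_gap"])
E
```

```text
[0.54852304 0.09751943 0.12679498] [0.04383386 1.45002985 7.2585121 ] 0.008825447997806919
```

View pics/side17_z170_90.png

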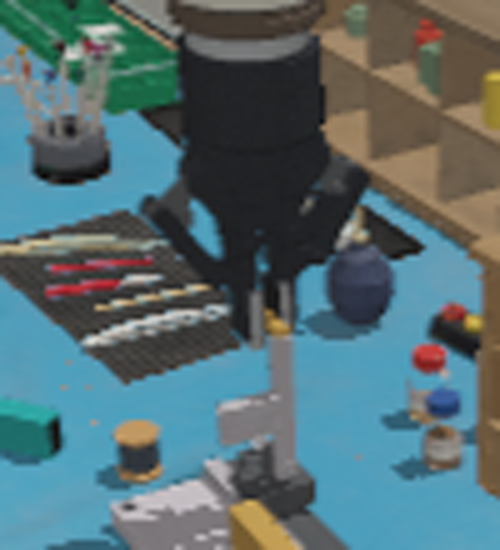

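>>> apply_moves([
  [0,0.15,0,0,0,0],
  [0.01,0.15,0,0,0,0],
  [0,0,0,0,0,0],
])

```text
clock: 20.1
ee_pos: [0.5594, 0.0967, 0.1255]
eef_rot: [0.518, 0.482, -0.517, 0.482]
force: [-0.0, 2.2, 4.1]
finger_gap: 0.0088
```

```bash
python3 - <<'E'
from plan import *
grab("side",18);zoom("side",18,170,90,100,110,5);s=sense();print(s["ee_pos"],s["force"],s["finger_gap"])
E
```

```text
[0.55914234 0.09672449 0.12557904] [0.56337148 2.16522158 3.8521722 ] 0.00906579356359605
```

View pics/side18_z170_90.png

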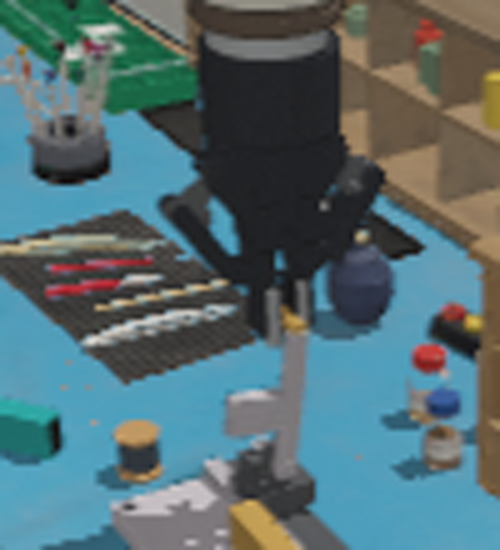

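>>> apply_moves([
  [0,0.05,0,0,0,0],
  [0,0,0,0,0,0],
  [0,0,0,0,0,0],
  [0,0,0,0,0,0],
], fingers=0)

```text
clock: 20.55
ee_pos: [0.5598, 0.0961, 0.125]
eef_rot: [-0.517, -0.482, 0.518, -0.482]
force: [0.5, 1.0, -0.1]
finger_gap: 0.043
```

>>> apply_moves([
  [-0.4,0,0,0,0,0],
  [-0.9,0,0,0,0,0],
  [-0.9,0,0,0,0,0],
  [-0.5,0,0,0,0,0],
  [0,0,0,0,0,0],
])

```text
clock: 21.05
ee_pos: [0.5624, 0.0967, 0.237]
eef_rot: [0.519, 0.481, -0.515, 0.483]
force: [1.5, 0.5, -0.2]
finger_gap: 0.0426
```

>>> apply_moves([
  [0,0,0,0,0,0],
  [0,0,0,0,0,0],
  [0,0,0,0,0,0],
  [0,0,0,0,0,0],
  [0,0,0,0,0,0],
])

```text
clock: 21.55
ee_pos: [0.5598, 0.0963, 0.2326]
eef_rot: [-0.517, -0.482, 0.518, -0.482]
force: [0.1, 0.4, -0.3]
finger_gap: 0.0429
```

```bash
python3 - <<'E'
from plan import *
grab("side",19);zoom("side",19,180,140,70,100,6);s=sense();print(s["ee_pos"],s["force"],s["finger_gap"])
E
```

```text
[0.55993865 0.09634243 0.23279117] [-0.29008428 -0.32816019 -0.06350309] 0.04257603263955632
```

View pics/side19_z180_140.png

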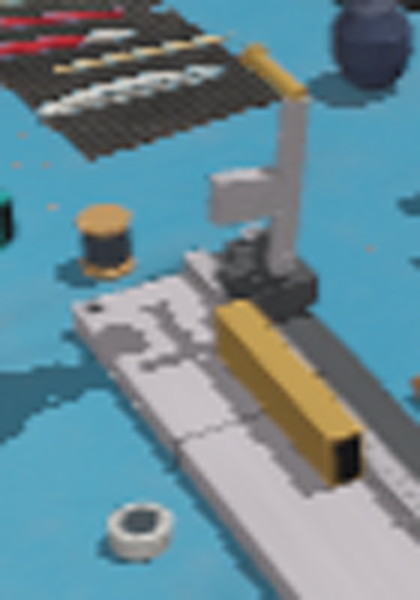

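>>> apply_moves([
  [-0.5,0,-0.8,0,0,0],
  [0,-0.5,-0.8,0,0,0],
  [0,-0.5,-0.8,0,0,0],
  [0,-0.5,-0.8,0,0,0],
  [0,-0.5,-0.8,0,0,0],
])

```text
clock: 22.1
ee_pos: [0.4908, 0.2628, 0.2533]
eef_rot: [0.517, 0.482, -0.517, 0.482]
force: [0.5, 0.7, -0.3]
finger_gap: 0.0429
```

>>> apply_moves([
  [0,-0.3,-0.8,0,0,0],
  [0,0,-0.8,0,0,0],
  [0,0,0,0,0,0],
  [0,0,0,0,0,0],
  [0,0,0,0,0,0],
])

```text
clock: 22.6
ee_pos: [0.4846, 0.3248, 0.253]
eef_rot: [-0.517, -0.481, 0.518, -0.482]
force: [0.9, -1.2, 0.0]
finger_gap: 0.0426
```

```bash
python3 - <<'E'
from plan import *
grab("side",20);zoom("side",20,180,140,70,100,6);grab("top",20);zoom("top",20,180,170,120,75,6)
def J(w): 
    c,s=np.cos(YAW),np.sin(YAW);x,y=w[0]-JX,w[1]-JY;return np.round([1000*(c*x+s*y),1000*(-s*x+c*y)],1)
for t in (12,19,20):
    p=cv2.imread(f"pics/side{t}.png").astype(int)
    hsv=cv2.cvtColor(p.astype(np.uint8),cv2.COLOR_BGR2HSV);m=cv2.inRange(hsv,(15,110,90),(32,255,255));q=np.zeros_like(m);q[185:230,205:255]=m[185:230,205:255]
    pts=np.argwhere(q)[:,::-1].astype(np.float32);r=cv2.minAreaRect(pts);print(t,len(pts),pts.mean(0),r)
    a=np.argwhere(cv2.inRange(hsv,(15,110,90),(32,255,255))[140:165,215:240]);print("handle",a.mean(0)[::-1]+[215,140] if len(a) else 0)
h=cv2.imread("pics/side0.png");a=np.argwhere(cv2.inRange(cv2.cvtColor(h,cv2.COLOR_BGR2HSV),(15,110,90),(32,255,255))[140:165,215:240]);print("handle0",a.mean(0)[::-1]+[215,140])
# expected handle shift from start for same angle
for y0 in (51,74):
  for th in (1.57,1.65,1.75):
    w=JW(34-85*np.cos(th),y0+29);print(y0,th,proj("side",[*w,.057+.085*np.sin(th)]).round(1))
E
```

```text
12 291 [226.8488  203.74226] ((231.98251342773438, 199.7801513671875), (34.31610870361328, 23.112648010253906), 48.57633590698242)
handle 0
19 291 [226.97939 203.7732 ] ((231.31954956054688, 206.60623168945312), (41.175025939941406, 20.906925201416016), 25.820993423461914)
handle [224.71875 151.65625]
20 291 [226.97595 203.76633] ((232.60589599609375, 199.62351989746094), (34.70887756347656, 23.970815658569336), 49.398704528808594)
handle [224.71875 151.65625]
handle0 [228.58064516 154.80645161]
51 1.57 [225.3 156.8]
51 1.65 [227.5 156.3]
51 1.75 [230.3 155.9]
74 1.57 [221.6 153.3]
74 1.65 [223.8 152.9]
74 1.75 [226.6 152.5]
```

View pics/side20_z180_140.png

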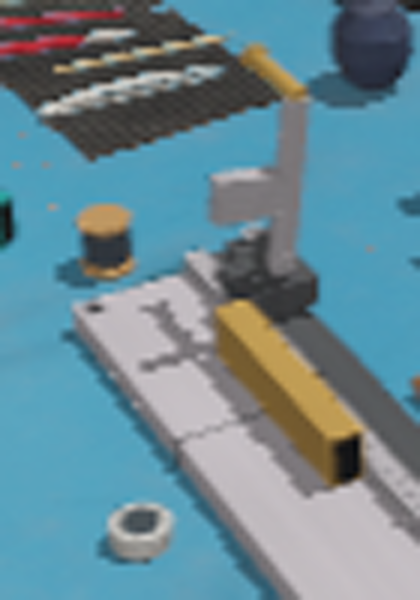

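View pics/top20_z180_170.png

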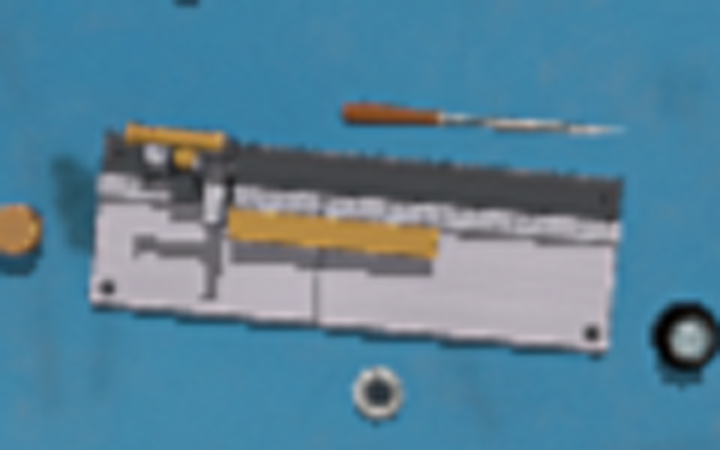

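```bash
python3 - <<'E'
from plan import *
p=cv2.imread("pics/top20.png").astype(float)
yl=np.clip((p[:,:,2]-p[:,:,0]),0,None) # R-B
# bar: px columns 219..252
us=np.arange(220,252);cen=[]
for u in us:
    rows=np.arange(198,218);w=yl[rows,u];w=np.clip(w-15,0,None);cen.append((w*rows).sum()/w.sum())
k=np.polyfit(us,cen,1);print("bar slope",k,np.std(np.array(cen)-np.polyval(k,us)))
a=ray("top",221,np.polyval(k,221),.043);b=ray("top",251,np.polyval(k,251),.043);print("bar yaw",np.arctan2(-(a-b)[0],(a-b)[1]))
# bed front edge: grey vs blue: saturation
sat=p[:,:,0]-p[:,:,2]
us=np.arange(200,278);ed=[]
for u in us:
    rows=np.arange(214,236);g=np.abs(np.gradient(sat[rows,u]));g[g<15]=0;ed.append((g*rows).sum()/g.sum())
k=np.polyfit(us,ed,1)
for _ in range(3):
    r=np.array(ed)-np.polyval(k,us);ok=abs(r)<.8;k=np.polyfit(us[ok],np.array(ed)[ok],1)
a=ray("top",200,np.polyval(k,200),.015);b=ray("top",277,np.polyval(k,277),.015);print("bed yaw",np.arctan2(-(a-b)[0],(a-b)[1]),ok.mean())
# back edge of track
us=np.arange(220,280);ed=[]
for u in us:
    rows=np.arange(188,203);g=np.abs(np.gradient(sat[rows,u]));g[g<15]=0;ed.append((g*rows).sum()/g.sum())
k=np.polyfit(us,ed,1)
for _ in range(3):
    r=np.array(ed)-np.polyval(k,us);ok=abs(r)<.8;k=np.polyfit(us[ok],np.array(ed)[ok],1)
a=ray("top",220,np.polyval(k,220),.021);b=ray("top",279,np.polyval(k,279),.021);print("track yaw",np.arctan2(-(a-b)[0],(a-b)[1]),ok.mean())
E
```

```text
bar slope [9.53457231e-02 1.86041810e+02] 0.07273567368194182
bar yaw -0.06840765197421167
bed yaw -0.06605990652515034 0.8974358974358975
track yaw 0.0627872970626284 0.36666666666666664
```

```bash
python3 - <<'E'
from h import *
print(sense()["clock"],workorder.close_job())
E
```

```text
the job is handed in; nothing more can be done
22.7 None
```

I flipped the stop down, pushed the bar and stop block onto the collar, flipped the stop back up, and handed the job in at 22.7 s of the 72 s allowed. No verdict was reported. My last checks agree with the goal, but some are indirect.

**What I did**
- **Stop down:** I pushed the handle over and the stop fell down slowly by itself. It looked level in the picture before I pushed the bar. I could not measure the 0.05 rad.
- **Push to the collar:** I gripped the bar, straightened it against the fence and slid it along. While the block was sliding, the wrist read about 8.5 N. The block then stopped after roughly 23 mm of travel. I held about 16 N at the wrist for over half a second. That is about 13 N on the stop after taking off roughly 2.5 N of estimated friction, within the 9 to 22 N range.
- **Stop up:** I eased off the push, let go of the bar, and carried the handle up past vertical, where it fell to the end.

**Last checks**
- **Stop:** the handle was in the same place in the last two pictures, about 1 s apart. Its shift from the starting position matches the block's travel at the fully-up angle, to within about half a pixel.
- **Bar, along the fence:** it stayed within about 0.1 to 0.2 pixel (under 1 mm) from before the flip to after it. Its yaw is -0.068 rad against -0.066 for the bed's front edge, so it is parallel within about 0.002 rad.
- **Bar, at the stop:** the tool moved only about 0.2 mm while I eased off, so the bar should still be at the stop. I did not measure the end gap or the fence gap directly. Both rest on having felt contact.
- **Bystanders:** the spool, loupe, tin and needle file look unmoved in the last pictures. I did not check the gauge and hammer, but the arm never went near them.
- **Disagreement:** a second angle estimate, from the track's back edge, gave +0.063 rad. Only 37% of its points fitted, so I set it aside.

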